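# Lay the retaining bar across the makeup organiser

### The job

The gold metal retaining bar of the spinning makeup organiser is stowed under the low clear riser with only one end sticking out. Draw it out by that end until it is fully clear of the riser, set it down on the glass and let go; then take it again by its middle and lay it gently across the organiser's two forked metal posts, so that it lies level and centred with each end down in its fork. Leave the other toiletries where they lie.

Things in the scene. Friction and masses are not known exactly. Their poses are not given: they have to be found in the camera images.
- bar_center (a point): centre of the loose straight gold-coloured metal bar: 210 mm long along its own y, 20 mm wide along x, 16 mm tall along z, about 0.16 kg. At the start it lies flat on the glass (centre 8 mm up) under the riser, parallel to the riser's y within a few degrees, its +y end sticking out 30 to 50 mm past the riser's +y edge
- bar_outer_end (a point): middle of the bar's +y end face, 105 mm from its centre: the end that sticks out of the riser
- bar_inner_end (a point): middle of the bar's -y end face, 105 mm from its centre: hidden under the riser at the start
- riser: fixed clear acrylic riser, an upturned channel 200 mm (x) by 220 mm (y), origin at the centre of its underside: top board 52 to 58 mm above the glass, 6 mm side walls at x = +-97 mm along y, open at both y ends (edges at y = +-110 mm). Two bottles stand fixed on top at y below -40 mm, up to 118 mm above the glass. Free glass lies on its +y side
- seat (a point): point midway between the two forks at the level of their floors, 75 mm above the glass; turns with the organiser: y runs from the right to the left fork, x to the organiser's back, z up. The bar belongs with its length along this y, its centre 8 mm above this point. Nothing between the posts rises above 40 mm below it; clear compartments at x = +80 to +150 mm rise (with lipsticks) to 25 mm above it
- seat_left (a point): centre of the left (+y) fork's floor, 90 mm from seat. Each fork is the top of an aluminium post 32 mm long (y) and 41 mm wide (x); its gap is 25 mm wide (x) at the floor and flares to about 40 mm at the top of the cheeks, 20 mm above the floor
- seat_right (a point): centre of the right (-y) fork's floor, 90 mm from seat; the same fork
- organiser (a joint): angle of the organiser on its free ball-bearing turntable (rad, anticlockwise from above); 0: its open front, where the forks are, faces the robot (-x). It stays where it is left but turns when pushed with about 1 N at the forks. Its base board is 200 mm by 250 mm and turns about its middle, 50 mm behind seat
- palette: bystander: slim silver eyeshadow palette 70 x 150 x 10 mm lying flat on the riser's top, its y across the riser; origin under its centre
- pencil: bystander: black wooden kohl pencil 8 x 130 x 8 mm, along its y
- gua_sha: bystander: flat rose quartz stone 45 x 120 x 8 mm, along its y
- hair_slide: bystander: small gold metal hair slide 12 x 80 x 8 mm, along its y
- trinket_bowl: bystander: brass bowl 90 mm across, 35 mm tall
- cream_jar: bystander: white jar 60 mm across, 45 mm tall
- perfume: bystander: amber bottle 44 mm across, 85 mm tall
- bar: the same bar; origin at the centre of its underside, 8 mm below bar_center

How it is judged:
By the outcome, as a careful person would: the job done as asked, in the order asked, and still so for the second after the job is handed in, with the robot touching nothing.
It also fails if it takes over 56 s, if anything falls off the work surface, if the arm or the gripper's body presses on something with over 40 N, if the wrist force passes 120 N, or if a joint passes its speed limit or range.

### The arm

A 7-joint arm with a two-finger parallel gripper is mounted at the origin on the work surface. World frame = base frame: x ahead of the robot, y to its left, z up, the work surface at z = 0. Lengths are in m, angles in rad, forces in N, time in s.
With the tool pointing down it reaches from about 0.425 to 0.925 m from the base axis. Payload 6.8 kg.
Tool frame: the origin (TCP) lies midway between the tips of the shut fingers; the grasp point (between the pads) lies 19 mm behind it; z points along the fingers, y is the line along which they close (so a half turn about z gives the same grasp; the last joint's range is limited). The gripper opens to 85 mm and grips with 20 to 120 N. Pads are 22 mm wide; open, the fingers measure 114 mm over their backs; the gripper's body (76 mm by 85 mm) begins 54 mm behind the grasp point. The pads swing forward as they close: fully open they stand 13 mm farther back than shut.
Start: joints at [-1.225, 0.477, 0.022, 1.555, -0.011, 1.109, -0.083], TCP at [0.296, 0.607, 0.231] pointing down, gripper open.
Joint ranges: [-2.96, 2.96], [-0.34, 2.1], [-1.41, 1.46], [0.24, 2.44], [-1.37, 4.51], [0.17, 1.92], [-2.96, 2.96]. Speed limits (rad/s): [2.39, 2.39, 3.14, 3.14, 3.14, 3.14, 3.14].

### API

Orientations are given as a rotation vector (axis times angle).
In Python, from bench import r gives the robot as it stands.
- The arm moves only by the tool servo_tool, never from a script. Its arguments are lists of equal length, an entry for each row: "turn": the turn, a rotation vector about the world's x, y, z in units of 5 degrees (1.0 is 5 degrees), a list of three; "slide": the shift along the world's x, y, z in units of 30 mm (1.0 is 30 mm), a list of three; "hand": the opening, from 0 (shut) to 1 (fully open). In form: {"turn": [[rx, ry, rz], ...], "slide": [[dx, dy, dz], ...], "hand": [hand, ...]}. A call has 1 to 8 rows; each row is the pose to reach, as a shift and turn from the pose commanded when the call began; what a row does not reach only later rows make up. A row lasts 1/8 s, in which the tool goes at most 62.5 mm and 10.7 degrees, less where a joint would pass 70% of its speed; a pose out of reach is approached as far as the arm can. A call with a gripper value outside its range is refused whole. The fingers move at their own pace and stop on an object; "squeeze" is the grip in N (left out, the last holds). Time passes only in rows, so rows that repeat a pose let the fingers close. It gives the time, the measured TCP pose, the force, the opening and the grip force at its end, in the units of the state.
- r.get_obs(): the state, without advancing time (a new reading comes with each control period).
- r.grab_frame(name): name is "scene" or "top"; returns (picture, depth): 480x640x3 uint8, red, green, blue; 480x640 float32, m along the optical axis (not along the pixel's ray), 0 where there is no reading.
- r.get_calibration(name): a dict with "fovy" (degrees; the focal length in pixels is half the picture's height over the tangent of half this angle, whatever the lens; pixels are square), "cx", "cy" (the principal point, pixels), "R" (3x3) and "t" (3): a world point X has camera coordinates R X + t. Camera axes: x right, y down, z forward; pixel columns grow to the right and rows downward; lengths in m; the calibration is good to about 2 mm. A picture is of the moment at which its call begins. get_calibration takes no time and is no camera call.
- r.hand_in(): hands the job in; it is judged then, once.
The state is a dict: "clock": time; "joints": joint angles; "qvel": joint speeds; "tau": joint torques, N m; "tcp_pos": TCP position; "orientation": TCP orientation; "contact_force": force on the tool from outside, world axes, zero at the start; "moment": the same for the moment, N m; "grip_width": finger opening in m; "gripper_force": force on a finger pad.
Only numpy, scipy, OpenCV 4.12 (cv2) and the standard library are available. Lean on these libraries where they do the work, as an engineer would, in place of code of your own. Each camera call takes 0.05 s, during which the arm holds its last target. There are 200 camera calls.

## Working session

There is one attempt and no reset: what is moved stays moved. The work goes in short steps, Python scripts to look and compute and a tool call to move; the robot and the scene stay as the last step left them, time stands still between calls to the robot, and variables do not carry over. Pictures are saved under pics/ and viewed, at most 10 in all, crops included, and the job is handed in when it is done.

Besides the shell and the picture viewer there is one more tool, called after "Emit:" as a command line: name --argument value ..., lists and objects as JSON in quotes. servo_tool: Moves the arm, as the interface text tells. Its arguments: {"type":"object","properties":{"turn":{"type":"array"},"slide":{"type":"array"},"hand":{"type":"array"},"squeeze":{"type":"number"}},"required":["turn","slide","hand"]}

```bash
mkdir -p pics; cat > h.py <<'E'
import numpy as np, cv2
from bench import r
def cal(n):
    c=r.get_calibration(n); f=240/np.tan(np.radians(c["fovy"])/2)
    return f,c["cx"],c["cy"],np.array(c["R"]),np.array(c["t"])
def toplane(n,uv,z):
    f,cx,cy,R,t=cal(n); uv=np.atleast_2d(uv).astype(float)
    d=np.c_[(uv[:,0]-cx)/f,(uv[:,1]-cy)/f,np.ones(len(uv))]@R
    o=-R.T@t
    return o+d*((z-o[2])/d[:,2])[:,None]
def proj(n,X):
    f,cx,cy,R,t=cal(n); c=np.atleast_2d(X)@R.T+t
    return np.c_[f*c[:,0]/c[:,2]+cx,f*c[:,1]/c[:,2]+cy]
def cloud(n,dep):
    f,cx,cy,R,t=cal(n); v,u=np.mgrid[:480,:640]
    c=np.stack([(u-cx)/f*dep,(v-cy)/f*dep,dep],-1)
    return (c-t)@R
E
python3 - <<'E'
from h import *
for n in("scene","top"):
    p,d=r.grab_frame(n); cv2.imwrite(f"pics/{n}0.png",p[:,:,::-1]); np.save(f"{n}0.npy",d)
    f,cx,cy,R,t=cal(n); print(n,f,cx,cy,(-R.T@t).round(3),R.round(2).tolist())
print(r.get_obs())
E
```

```text
scene 453.1057762949076 320.1847080331872 243.31953351969653 [ 0.882 -0.557  1.065] [[0.87, 0.49, -0.01], [0.42, -0.76, -0.51], [-0.25, 0.44, -0.86]]
top 456.12151889058356 320.35407543744833 237.60640266584883 [ 0.385 -0.044  0.988] [[-0.0, -1.0, -0.0], [-0.98, 0.0, -0.19], [0.19, -0.0, -0.98]]
{'clock': 0.1, 'joints': array([-1.22508895,  0.47771613,  0.02236461,  1.55632377, -0.01149007,
        1.10928219, -0.08309441]), 'qvel': array([-0.00119257, -0.00364857, -0.00042821, -0.00219824,  0.00086311,
       -0.00014449,  0.00081315]), 'tau': array([ 2.86585608e-03, -5.97756314e+01,  1.61300596e+00, -2.81958622e+01,
        1.28531578e-02,  4.99548813e-03,  2.65222830e-07]), 'tcp_pos': array([0.29571199, 0.60620713, 0.2304364 ]), 'orientation': array([-7.06669872e-01, -3.06084718e+00,  2.48900734e-03]), 'contact_force': array([-1.09864892,  0.97043641, -0.71366995]), 'moment': array([-0.04320593, -0.02718824,  0.05175485]), 'gripper_force': 0.0, 'grip_width': 0.08531938251028537}
```

View pics/scene0.png

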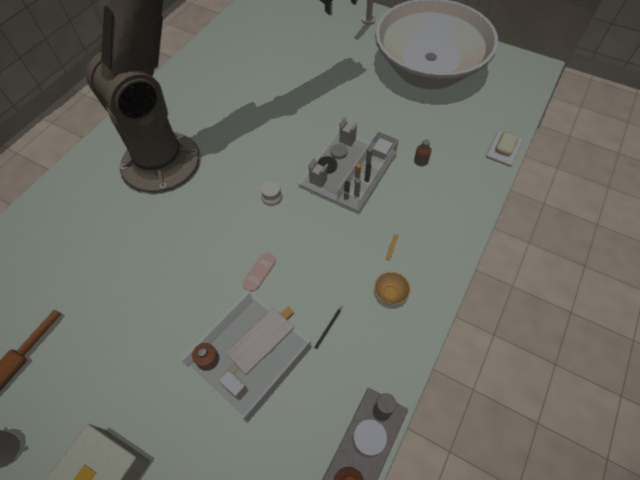

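View pics/top0.png

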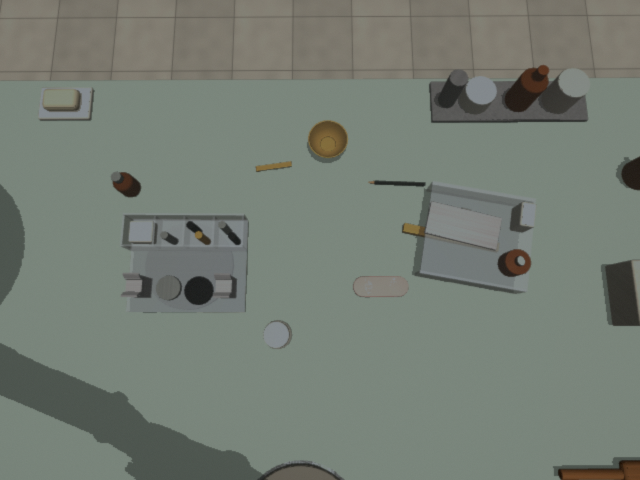

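The scene view shows the bar's free end at about (287,314) and the forks near (318,172) and (347,131). The top view shows the bar end at (414,230), the riser around (425–535,185–290), and the forks at (133,285) and (223,286).

```bash
python3 - <<'E'
from h import *
a=cv2.imread("pics/top0.png"); s=cv2.imread("pics/scene0.png")
A=cv2.resize(a[180:300,395:545],None,fx=4,fy=4,interpolation=2)[:,:600]
cv2.imwrite("pics/crop1.png",A)
B=cv2.resize(a[205:320,115:255],None,fx=4,fy=4,interpolation=2)
C=cv2.resize(s[105:215,295:405],None,fx=4,fy=4,interpolation=2)
cv2.imwrite("pics/crop2.png",np.hstack([B[:440,:],C[:440,:240]]) if 0 else B)
hsv=cv2.cvtColor(a,cv2.COLOR_BGR2HSV); m=cv2.inRange(hsv,(12,120,90),(30,255,255))
n,l,st,c=cv2.connectedComponentsWithStats(m)
for i in range(1,n):
    if st[i,4]>25:
        p=np.argwhere(l==i)[:,::-1]; print(st[i],cv2.minAreaRect(p.astype(np.float32)))
        if 395<c[i][0]<440: 
            q=toplane("top",cv2.boxPoints(cv2.minAreaRect(p.astype(np.float32))),.016);print(q.round(4))
# depth cloud at forks and riser
P=cloud("top",np.load("top0.npy"))
for n_,(u0,u1,v0,v1) in dict(R=(210,245,265,305),L=(115,150,265,305)).items():
    Q=P[v0:v1,u0:u1].reshape(-1,3); k=Q[(Q[:,2]>.06)]; 
    print(n_,len(k),k.min(0).round(3),k.max(0).round(3),k.mean(0).round(3))
    print((P[v0:v1:3,u0:u1:3,2]*1000).round().astype(int))
Q=P[170:310,405:560].reshape(-1,3); k=Q[(Q[:,2]>.045)&(Q[:,2]<.063)]; print(len(k),cv2.minAreaRect(k[:,:2].astype(np.float32)))
E
```

```text
[309 124  36  33 882] ((325.8846435546875, 140.57693481445312), (32.37306594848633, 34.35761642456055), 82.87498474121094)
[256 162  35   9 138] ((273.1400146484375, 165.97999572753906), (3.9597980976104736, 34.223968505859375), 81.8698959350586)
[403 224  20  11 138] ((413.0679626464844, 228.87599182128906), (19.409072875976562, 7.781517505645752), 10.30484676361084)
[[ 0.5897 -0.2236  0.016 ]
 [ 0.6068 -0.2273  0.016 ]
 [ 0.5989 -0.2687  0.016 ]
 [ 0.5819 -0.2648  0.016 ]]
[195 231   7   8  38] ((198.25001525878906, 234.25001525878906), (6.363960266113281, 5.656853675842285), 45.0)
[627 466  13  14 157] ((633.0, 472.5), (13.0, 12.0), 90.0)
[563 473  61   7 348] ((593.0, 476.0), (6.0, 60.0), 90.0)
R 449 [ 0.385 -0.044  0.06 ] [0.491 0.167 0.988] [0.467 0.147 0.091]
[[18 19 20 17 20 20 22 17 17 21 20 20]
 [18 19 20 19 21 20 20 18 20 19 19 20]
 [21 18 17 16 17 20 20 18 21 19 19 19]
 [20 21 92 95 94 96 92 22 20 18 20 21]
 [17 15 90 87 88 89 88 83 51 17 18 18]
 [17 21 73 73 73 75 73 75 50 22 19 19]
 [32 20 74 72 75 73 74 73 48 18 19 21]
 [32 20 75 73 75 75 73 74 43 18 20 17]
 [31 24 75 
[... 251 characters left out ...]
] [0.491 0.347 0.988] [0.468 0.323 0.091]
[[-1  0 -1  0  0 17 20 19 18 20 20 19]
 [-4  2 -2 -2  2 20 20 17 17 19 23 22]
 [ 4 -2 -2  0  0 17 18 19 18 18 18 18]
 [-1  0  1 96 93 94 93 93 93 23 19 21]
 [ 0  0 -1 87 87 89 88 86 86 72 58 41]
 [-2 -3 -2  3 77 74 77 73 74 73 59 42]
 [-3  2 -3 -2 73 76 74 73 75 71 56 40]
 [-2  1  0 -2 74 74 72 75 73 73 53 41]
 [-3 -3 -1  1 75 74 72 74 71 68 53 36]
 [ 0 -2 -1 86 85 83 86 82 85 68 49 35]
 [-2  0 92 91 95 92 92 96 80 66 53 34]
 [ 0 -2  0 -2 18 18 20 19 20 20 17 23]
 [ 0 -3  1 -3 19 19 18 20 18 15 16 19]
 [-2 -1 -4 -2 19 21 16 19 22 18 17 19]]
6413 ((0.5731701254844666, -0.37195566296577454), (0.22483865916728973, 0.2017451375722885), 79.64967346191406)
```

View pics/crop1.png

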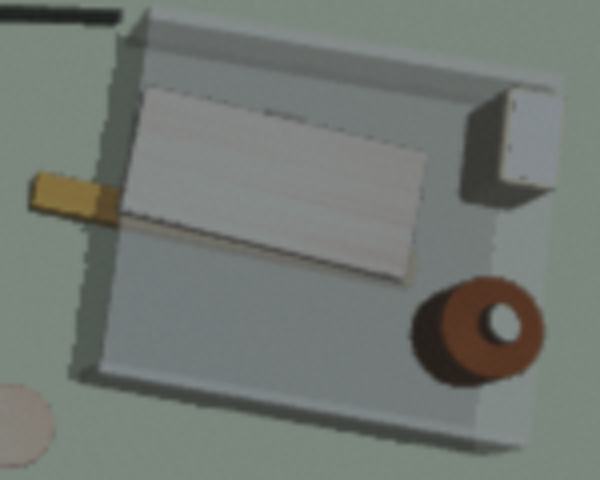

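View pics/crop2.png

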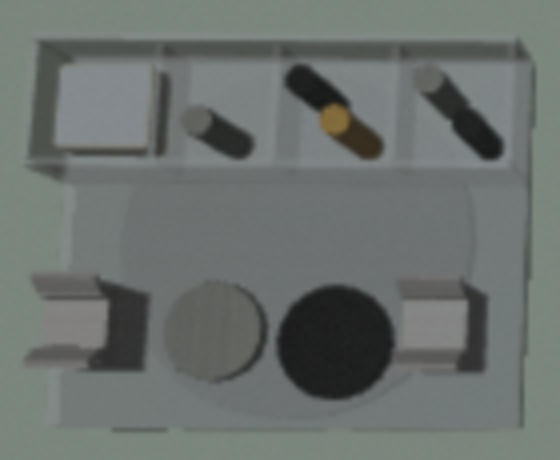

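The crops show the riser and bar tilted alike, about 10° from world y. The fork floors are centred near top pixels (133.8,285.5) and (223,285.5).

```bash
python3 - <<'E'
from h import *
s=cv2.imread("pics/scene0.png")
hsv=cv2.cvtColor(s,cv2.COLOR_BGR2HSV); m=cv2.inRange(hsv,(12,120,90),(30,255,255))
n,l,st,c=cv2.connectedComponentsWithStats(m)
for i in range(1,n):
    if st[i,4]>25 and 275<c[i][0]<300 and 300<c[i][1]<330:
        p=np.argwhere(l==i)[:,::-1].astype(np.float32); b=cv2.minAreaRect(p); print(b,toplane("scene",cv2.boxPoints(b),.016).round(4))
f=toplane("top",[[133.75,285.5],[223,285.5]],.075); print("fork img",f.round(4))
P=cloud("top",np.load("top0.npy"))
for n_,(u0,u1,v0,v1) in dict(R=(210,245,265,305),L=(115,150,265,305)).items():
    Q=P[v0:v1,u0:u1].reshape(-1,3); k=Q[(Q[:,2]>.069)&(Q[:,2]<.08)]; t=Q[(Q[:,2]>.09)&(Q[:,2]<.1)]
    print(n_,k[:,:2].mean(0),np.median(k,0),np.percentile(k,[3,97],axis=0)[:,:2].round(3).tolist(),"tops",np.percentile(t,[2,98],axis=0)[:,:2].round(3).tolist())
for nm,uv,z in(("bowl",(328,140),.035),("hair",(273,166),.008),("pencilends",(370,183),.008),("p2",(424,184),.008),("gua",(381,287),.008),("jar",(277,335),.045)): print(nm,toplane("top",uv,z).round(3))
E
```

```text
((287.0, 312.5), (6.363961219787598, 9.192387580871582), 45.0) [[ 0.588  -0.2458  0.016 ]
 [ 0.5931 -0.2233  0.016 ]
 [ 0.609  -0.2281  0.016 ]
 [ 0.6038 -0.2504  0.016 ]]
fork img [[0.4679 0.3293 0.075 ]
 [0.4673 0.1509 0.075 ]]
R [0.46743326 0.14934221] [0.46798946 0.14920818 0.07378964] [[0.456, 0.134], [0.479, 0.165]] tops [[0.443, 0.134], [0.49, 0.166]]
L [0.46897483 0.32876043] [0.46895905 0.32848232 0.07393906] [[0.455, 0.314], [0.483, 0.346]] tops [[0.446, 0.314], [0.491, 0.345]]
bowl [[ 0.793 -0.062  0.035]]
hair [[0.742 0.062 0.008]]
pencilends [[ 0.702 -0.156  0.008]]
p2 [[ 0.699 -0.277  0.008]]
gua [[ 0.469 -0.174  0.008]]
jar [[0.37  0.044 0.045]]
```

Emit:
servo_tool --turn '[[0,0,-2],[0,0,-4],[0,0,-6],[0,0,-8],[0,0,-10],[0,0,-12],[0,0,-13],[0,0,-14.9]]' --slide '[[0.7,-2,0],[1.4,-4,0],[2.1,-6,0],[2.8,-8,0],[3.5,-10,0],[4.2,-12,0],[4.9,-14,0],[5.7,-16,0]]' --hand '[1,1,1,1,1,1,1,1]'

```text
clock: 1.1
tcp_pos: [0.4634, 0.1337, 0.2313]
orientation: [-2.419, -2.004, -0.0]
contact_force: [0.8, 0.6, -0.9]
grip_width: 0.0855
gripper_force: 0.0
```

Emit:
servo_tool --turn '[[0,0,0],[0,0,0],[0,0,0],[0,0,0],[0,0,0],[0,0,0],[0,0,0],[0,0,0]]' --slide '[[0.7,-2,-0.3],[1.4,-4,-1],[2.1,-6,-1.8],[2.8,-8,-2.6],[3.5,-10,-3.4],[4.2,-11.7,-4],[4.35,-12.1,-4],[4.35,-12.1,-4]]' --hand '[1,1,1,1,1,1,1,1]'

```text
clock: 2.1
tcp_pos: [0.5931, -0.2305, 0.1103]
orientation: [2.42, 2.004, -0.004]
contact_force: [-0.8, 0.7, 0.1]
grip_width: 0.0855
gripper_force: 0.0
```

```bash
python3 - <<'E'
from h import *
from scipy.spatial.transform import Rotation as Ro
o=r.get_obs(); M=Ro.from_rotvec(o["orientation"]).as_matrix(); print(o["tcp_pos"],M.round(3),np.degrees(np.arctan2(M[1,1],M[0,1])),o["joints"])
p,d=r.grab_frame("top"); cv2.imwrite("pics/t1.png",cv2.resize(p[180:300,380:530,::-1],None,fx=4,fy=4,interpolation=2))
E
```

```text
[ 0.59308964 -0.23054008  0.11026806] [[ 0.186  0.982 -0.002]
 [ 0.982 -0.186 -0.002]
 [-0.002 -0.001 -1.   ]] -10.741998963562393 [-0.08902279  0.59352442  0.50497421  1.77950014 -0.36143078  0.86290558
  0.39449661]
```

View pics/t1.png

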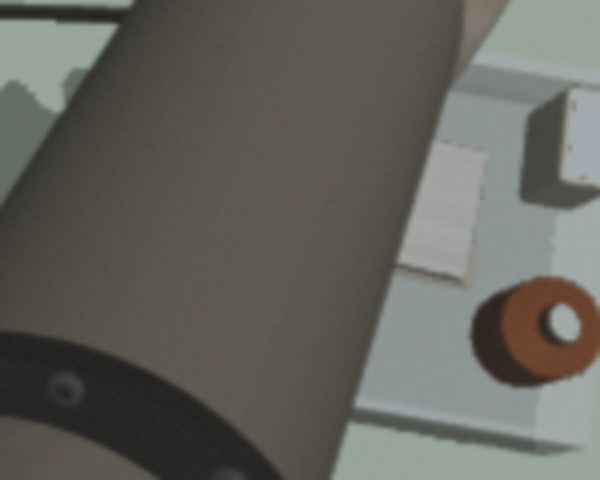

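The arm hides the bar end in this view, but the palette and riser are unmoved and the yaw matches the bar. Next I descend.

Emit:
servo_tool --turn '[[0,0,0],[0,0,0],[0,0,0],[0,0,0],[0,0,0],[0,0,0]]' --slide '[[0,0,0],[0,0,-1],[0,0,-2],[0,0,-3],[0,0,-3],[0,0,-3]]' --hand '[1,1,1,1,1,1]'

```text
clock: 2.9
tcp_pos: [0.5946, -0.2269, 0.0226]
orientation: [2.414, 2.009, 0.001]
contact_force: [1.5, 0.8, 0.6]
grip_width: 0.0853
gripper_force: 0.0
```

Emit:
servo_tool --turn '[[0,0,0],[0,0,0],[0,0,0],[0,0,0]]' --slide '[[0.05,-0.4,0],[0.05,-0.4,-0.5],[0.05,-0.4,-0.5],[0.05,-0.4,-0.5]]' --hand '[1,1,1,1]'

```text
clock: 3.4
tcp_pos: [0.5951, -0.2392, 0.006]
orientation: [-2.415, -2.008, 0.0]
contact_force: [0.1, 0.2, 0.4]
grip_width: 0.0853
gripper_force: 0.0
```

Now I close gently on the bar end.

Emit:
servo_tool --turn '[[0,0,0],[0,0,0],[0,0,0],[0,0,0],[0,0,0],[0,0,0],[0,0,0],[0,0,0]]' --slide '[[0,0,0],[0,0,0],[0,0,0],[0,0,0],[0,0,0],[0,0,0],[0,0,0],[0,0,0]]' --hand '[0.5,0.3,0.1,0.1,0.1,0.1,0.1,0.1]' --squeeze 40

```text
clock: 4.4
tcp_pos: [0.5956, -0.2394, 0.0066]
orientation: [2.415, 2.009, 0.001]
contact_force: [-0.6, 0.6, 5.3]
grip_width: 0.0188
gripper_force: 39.9
```

Emit:
servo_tool --turn '[[0,0,0],[0,0,0],[0,0,0],[0,0,0],[0,0,0],[0,0,0],[0,0,0],[0,0,0]]' --slide '[[0.02,0.1,0.04],[0.07,0.4,0.04],[0.16,0.9,0.04],[0.25,1.4,0.04],[0.35,1.9,0.04],[0.44,2.4,0.04],[0.53,2.9,0.04],[0.62,3.4,0.04]]' --hand '[0.1,0.1,0.1,0.1,0.1,0.1,0.1,0.1]'

```text
clock: 5.4
tcp_pos: [0.6142, -0.1363, 0.0075]
orientation: [2.415, 2.009, 0.0]
contact_force: [0.8, 0.5, -1.7]
grip_width: 0.019
gripper_force: 39.1
```

Emit:
servo_tool --turn '[[0,0,0],[0,0,0],[0,0,0],[0,0,0],[0,0,0],[0,0,0],[0,0,0],[0,0,0]]' --slide '[[0.09,0.5,0],[0.18,1,0],[0.27,1.5,0],[0.37,2,0],[0.46,2.5,0],[0.55,3,0],[0.64,3.5,0],[0.64,3.5,0]]' --hand '[0.1,0.1,0.1,0.1,0.1,0.1,0.1,0.1]'

```text
clock: 6.4
tcp_pos: [0.6336, -0.0299, 0.0074]
orientation: [-2.412, -2.012, -0.001]
contact_force: [-0.2, 0.3, -1.7]
grip_width: 0.0187
gripper_force: 39.2
```

Emit:
servo_tool --turn '[[0,0,0],[0,0,0],[0,0,0],[0,0,0],[0,0,0],[0,0,0],[0,0,0],[0,0,0]]' --slide '[[0,0,-0.04],[0,0,-0.04],[0,0,-0.04],[0,0,-0.04],[0,0,-0.04],[0,0,0.5],[0,0,2],[0,0,3.5]]' --hand '[0.1,0.3,0.6,1,1,1,1,1]'

```text
clock: 7.4
tcp_pos: [0.6331, -0.0325, 0.1146]
orientation: [2.416, 2.008, 0.0]
contact_force: [0.9, 0.3, -0.5]
grip_width: 0.0854
gripper_force: 0.0
```

Emit:
servo_tool --turn '[[0,0,0],[0,0,0],[0,0,0],[0,0,0],[0,0,0],[0,0,0]]' --slide '[[-1,1.5,0.5],[-2,3.2,1],[-3,5,1.5],[-4,6.8,2],[-4,7,2],[-4,7,2]]' --hand '[1,1,1,1,1,1]'

```text
clock: 8.15
tcp_pos: [0.5135, 0.1778, 0.1733]
orientation: [2.414, 2.01, 0.002]
contact_force: [-0.5, 0.6, -0.7]
grip_width: 0.0857
gripper_force: 0.0
```

```bash
cat > find.py <<'E'
from h import *
for n in("top","scene"):
    p,d=r.grab_frame(n); a=p[:,:,::-1].copy(); cv2.imwrite(f"pics/{n}2.png",a)
    m=cv2.inRange(cv2.cvtColor(a,cv2.COLOR_BGR2HSV),(12,110,70),(30,255,255))
    k,l,st,c=cv2.connectedComponentsWithStats(m)
    for i in range(1,k):
        if st[i,4]<80: continue
        q=np.argwhere(l==i)[:,::-1].astype(np.float32); b=cv2.minAreaRect(q)
        X=toplane(n,cv2.boxPoints(b),.016); w=max(np.linalg.norm(X[0]-X[1]),np.linalg.norm(X[1]-X[2]))
        if w<.12: continue
        e=X[1]-X[0] if np.linalg.norm(X[0]-X[1])>.1 else X[2]-X[1]; e*=np.sign(e[1])
        print(n,st[i],X.mean(0).round(4),"len",w.round(3),"yaw",np.degrees(np.arctan2(-e[0],e[1])).round(2))
print({k:np.round(v,3) for k,v in r.get_obs().items() if k in("clock","tcp_pos","orientation","joints")})
E
python3 find.py
```

```text
top [309 208  94  26 791] [ 0.6138 -0.1203  0.016 ] len 0.206 yaw -11.55
top [561 463  79  17 873] [ 0.1046 -0.594   0.016 ] len 0.154 yaw -0.19
scene [287 250  58  60 543] [ 0.6168 -0.1213  0.016 ] len 0.207 yaw -11.43
{'clock': np.float64(8.25), 'joints': array([-0.915,  0.369,  0.59 ,  1.962, -0.261,  0.886, -0.376]), 'tcp_pos': array([0.514, 0.176, 0.173]), 'orientation': array([ 2.417,  2.005, -0.   ])}
```

View pics/top2.png

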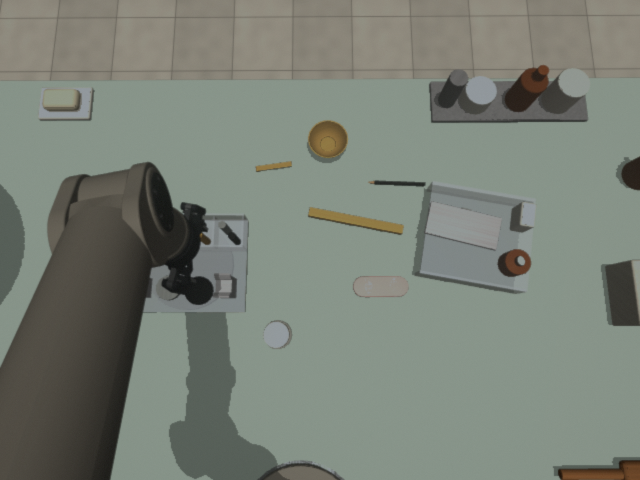

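The bar lies fully clear on the glass, from (309,213) to (402,229) in the top view, with everything else unmoved. Next is the middle grasp.

Emit:
servo_tool --turn '[[0,0,0],[0,0,0],[0,0,0],[0,0,0],[0,0,-0.17],[0,0,-0.17],[0,0,-0.17],[0,0,-0.17]]' --slide '[[0.5,-1.6,0],[1.1,-3.3,-0.2],[1.7,-5,-0.8],[2.3,-6.7,-1.6],[2.9,-8.4,-2.4],[3.3,-9.6,-3],[3.37,-9.9,-3.5],[3.37,-9.9,-3.5]]' --hand '[1,1,1,1,1,1,1,1]'

```text
clock: 9.25
tcp_pos: [0.6128, -0.1211, 0.0661]
orientation: [-2.432, -1.986, 0.004]
contact_force: [0.1, 0.9, 0.6]
grip_width: 0.0855
gripper_force: 0.0
```

Emit:
servo_tool --turn '[[0,0,0],[0,0,0]]' --slide '[[0,0,0],[0,0,0]]' --hand '[1,1]'

```text
clock: 9.5
tcp_pos: [0.6148, -0.1179, 0.0683]
orientation: [2.428, 1.993, 0.002]
contact_force: [-0.1, -1.0, -1.1]
grip_width: 0.0851
gripper_force: 0.0
```

Emit:
servo_tool --turn '[[0,0,0],[0,0,0],[0,0,0],[0,0,0],[0,0,0],[0,0,0],[0,0,0],[0,0,0]]' --slide '[[0,-0.1,-0.7],[0,-0.1,-1.4],[0,-0.1,-2],[0,-0.1,-2.03],[0,-0.1,-2.03],[0,-0.1,-2.03],[0,-0.1,-2.03],[0,-0.1,-2.03]]' --hand '[1,1,1,1,0.6,0.3,0.1,0.1]' --squeeze 50

```text
clock: 10.5
tcp_pos: [0.6149, -0.1225, 0.0074]
orientation: [2.43, 1.99, 0.002]
contact_force: [0.3, -0.1, 0.2]
grip_width: 0.0184
gripper_force: 49.7
```

Emit:
servo_tool --turn '[[0,0,0],[0,0,0],[0,0,0],[0,0,0]]' --slide '[[0,0,0],[0,0,0],[0,0,0],[0,0,0]]' --hand '[0.1,0.1,0.1,0.1]'

```text
clock: 11.0
tcp_pos: [0.6149, -0.1225, 0.0073]
orientation: [2.43, 1.99, 0.002]
contact_force: [-1.3, 0.6, 6.9]
grip_width: 0.0181
gripper_force: 50.3
```

Emit:
servo_tool --turn '[[0,0,0],[0,0,0],[0,0,0],[0,0,0],[0,0,0.4],[0,0,0.8],[0,0,1.2],[0,0,1.2]]' --slide '[[0,0,0.2],[0,0,1.2],[0,0,2.4],[0,0,3.6],[-0.5,1.2,4.8],[-1,2.5,5],[-1.5,3.8,5],[-2,5,5]]' --hand '[0.1,0.1,0.1,0.1,0.1,0.1,0.1,0.1]'

```text
clock: 12.0
tcp_pos: [0.5532, 0.0291, 0.1566]
orientation: [-2.321, -2.116, 0.0]
contact_force: [0.4, -0.6, -2.4]
grip_width: 0.0185
gripper_force: 49.5
```

Emit:
servo_tool --turn '[[0,0,0.2],[0,0,0.4],[0,0,0.6],[0,0,0.8],[0,0,1.04],[0,0,1.04],[0,0,1.04],[0,0,1.04]]' --slide '[[-0.5,1.2,0],[-1,2.5,0],[-1.5,3.8,0],[-2,5,0],[-2.5,6.2,0],[-2.9,7,0],[-2.9,7,0],[-2.9,7,0]]' --hand '[0.1,0.1,0.1,0.1,0.1,0.1,0.1,0.1]'

```text
clock: 13.0
tcp_pos: [0.4673, 0.2367, 0.1565]
orientation: [2.225, 2.218, -0.001]
contact_force: [0.2, -1.3, -1.2]
grip_width: 0.0186
gripper_force: 49.5
```

```bash
python3 - <<'E'
from h import *
from scipy.spatial.transform import Rotation as Ro
o=r.get_obs(); M=Ro.from_rotvec(o["orientation"]).as_matrix(); print(o["tcp_pos"],M[:,2].round(3),np.degrees(np.arctan2(M[1,1],M[0,1])),o["contact_force"],o["grip_width"])
for n in("top","scene"):
    p,d=r.grab_frame(n); a=p[:,:,::-1].copy(); np.save(n+"3.npy",d); cv2.imwrite(f"pics/{n}3.png",a)
t=cv2.resize(cv2.imread("pics/top3.png")[190:320,100:260],None,fx=2.5,fy=2.5,interpolation=2)
s=cv2.resize(cv2.imread("pics/scene3.png")[90:220,280:440],None,fx=2.5,fy=2.5,interpolation=2)
cv2.imwrite("pics/both3.png",np.hstack([t,s]))
E
```

```text
[0.46731139 0.23669359 0.15653075] [-0.    -0.001 -1.   ] -0.18555498510513865 [ 0.24664515 -1.29104742 -1.18652341] 0.01859208351232397
```

View pics/both3.png

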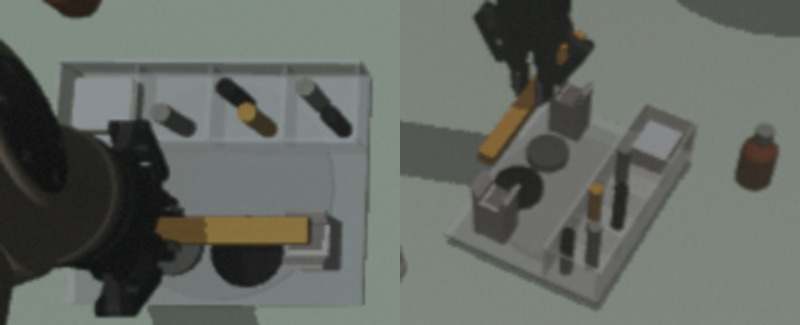

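The bar hangs level above the organiser, its right end at about top pixel (223,282), and the forks are where they were. I'll measure the bar in the hand.

```bash
python3 - <<'E'
from h import *
z=.165
a=cv2.imread("pics/top3.png"); m=cv2.inRange(cv2.cvtColor(a,cv2.COLOR_BGR2HSV),(12,110,70),(30,255,255)); m[:265]=0;m[:,:160]=0;m[300:]=0;m[:,235:]=0
ys,xs=np.nonzero(m); print(xs.min(),xs.max(),ys.min(),ys.max())
for u0,u1 in((175,190),(205,220)):
    k=(xs>=u0)&(xs<u1); print(toplane("top",[(u0+u1-1)/2,ys[k].mean()],z).round(4))
right=xs.max()+.5; print("right end",toplane("top",[right,ys.mean()],z).round(4))
P=cloud("top",np.load("top3.npy")); Q=P[m>0]; k=Q[Q[:,2]>.14]; print("bar top cloud",np.median(k,0).round(4),np.percentile(k,[2,98],axis=0).round(4).tolist())
for n_,(u0,u1,v0,v1) in dict(R=(216,235,265,305)).items():
    Q=P[v0:v1,u0:u1].reshape(-1,3); t=Q[(Q[:,2]>.066)&(Q[:,2]<.1)]; print(n_,np.percentile(t,[2,98],axis=0).round(3).tolist())
a=cv2.imread("pics/scene3.png"); hsv=cv2.cvtColor(a,cv2.COLOR_BGR2HSV); m=cv2.inRange(hsv,(12,110,70),(30,255,255)); m[:110]=0;m[160:]=0;m[:,:310]=0;m[:,345:]=0
P=cloud("scene",np.load("scene3.npy")); Q=P[m>0]; k=Q[Q[:,2]>.159]; print("scene bar",len(k),np.percentile(k,[2,50,98],axis=0).round(4).tolist())
E
```

```text
163 222 277 287
[[0.4663 0.2059 0.165 ]]
[[0.4657 0.1518 0.165 ]]
right end [[0.466  0.1328 0.165 ]]
bar top cloud [0.4659 0.1842 0.1641] [[0.4568, 0.1351, 0.161], [0.475, 0.2372, 0.1676]]
R [[0.443, 0.134, 0.069], [0.49, 0.162, 0.095]]
scene bar 238 [[0.4593, 0.1336, 0.1618], [0.4683, 0.1847, 0.1661], [0.4784, 0.295, 0.1705]]
```

Emit:
servo_tool --turn '[[0,0,0],[0,0,0],[0,0,0],[0,0,0],[0,0,0],[0,0,0],[0,0,0],[0,0,0]]' --slide '[[0.03,0.05,-0.3],[0.03,0.05,-0.7],[0.03,0.05,-1.1],[0.03,0.05,-1.5],[0.03,0.05,-1.8],[0.03,0.05,-2.0],[0.03,0.05,-2.15],[0.03,0.05,-2.2]]' --hand '[0.1,0.1,0.1,0.1,0.1,0.1,0.1,0.1]'

```text
clock: 14.1
tcp_pos: [0.4682, 0.2391, 0.0905]
orientation: [-2.224, -2.218, -0.0]
contact_force: [-0.9, -0.1, -1.3]
grip_width: 0.0183
gripper_force: 49.5
```

Emit:
servo_tool --turn '[[0,0,0],[0,0,0],[0,0,0],[0,0,0],[0,0,0],[0,0,0]]' --slide '[[0,0,-0.04],[0,0,-0.08],[0,0,-0.12],[0,0,-0.16],[0,0,-0.2],[0,0,-0.2]]' --hand '[0.1,0.1,0.1,0.1,0.1,0.1]'

```text
clock: 14.85
tcp_pos: [0.4681, 0.2391, 0.0845]
orientation: [-2.224, -2.219, 0.0]
contact_force: [0.6, -0.3, -2.2]
grip_width: 0.0187
gripper_force: 49.5
```

```bash
python3 - <<'E'
from h import *
o=r.get_obs(); print(o["tcp_pos"],o["contact_force"],o["moment"])
P,d=r.grab_frame("top"); P2,_=r.grab_frame("scene")
t=cv2.resize(P[220:320,100:260,::-1],None,fx=2.5,fy=2.5,interpolation=2)
s=cv2.resize(P2[110:210,280:440,::-1],None,fx=2.5,fy=2.5,interpolation=2)
cv2.imwrite("pics/both4.png",np.hstack([t,s]))
E
```

```text
[0.46812739 0.23911091 0.08450694] [ 0.6182133  -0.34755742 -2.24492439] [ 0.03123516 -0.02994013 -0.05264424]
```

View pics/both4.png

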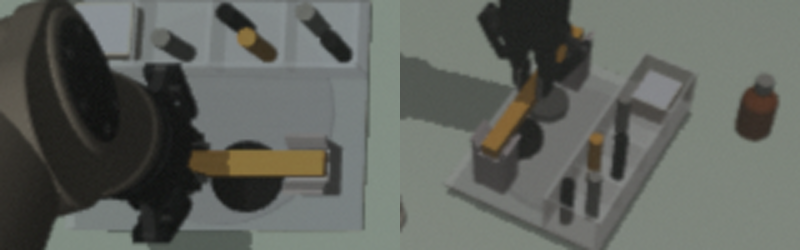

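The bar's right end sits between the cheeks of its fork at crop pixel (310,163), with no side force. I'll lower the last 2 mm.

Emit:
servo_tool --turn '[[0,0,0],[0,0,0],[0,0,0],[0,0,0]]' --slide '[[0,0,-0.03],[0,0,-0.06],[0,0,-0.08],[0,0,-0.08]]' --hand '[0.1,0.1,0.1,0.1]'

```text
clock: 15.45
tcp_pos: [0.4681, 0.2391, 0.0823]
orientation: [-2.224, -2.218, 0.0]
contact_force: [-0.4, -0.1, 1.3]
grip_width: 0.0188
gripper_force: 49.7
```

Emit:
servo_tool --turn '[[0,0,0],[0,0,0],[0,0,0],[0,0,0],[0,0,0],[0,0,0],[0,0,0],[0,0,0]]' --slide '[[0,0,-0.02],[0,0,-0.02],[0,0,-0.02],[0,0,-0.02],[0,0,-0.02],[0,0,0.3],[0,0,1],[0,0,2]]' --hand '[0.1,0.25,0.3,0.45,0.6,0.6,0.6,0.6]'

```text
clock: 16.45
tcp_pos: [0.4678, 0.2388, 0.1429]
orientation: [2.225, 2.218, -0.002]
contact_force: [-0.4, 0.0, -0.7]
grip_width: 0.0515
gripper_force: 0.0
```

Emit:
servo_tool --turn '[[0,0,0],[0,0,0],[0,0,0],[0,0,0],[0,0,0],[0,0,0],[0,0,0],[0,0,0]]' --slide '[[0,0,1.5],[0,0,3],[0.8,-1.5,3],[1.6,-3.2,3],[2.4,-5,3],[3.2,-7,3],[4,-9,3],[4,-9,3]]' --hand '[0.6,0.6,0.6,0.6,0.6,0.6,0.6,0.6]'

```text
clock: 17.45
tcp_pos: [0.5888, -0.0376, 0.2333]
orientation: [2.232, 2.206, -0.001]
contact_force: [-0.9, 0.1, 0.2]
grip_width: 0.0513
gripper_force: 0.0
```

```bash
python3 - <<'E'
from h import *
P,d=r.grab_frame("top"); P2,_=r.grab_frame("scene"); print(r.get_obs()["tcp_pos"])
t=cv2.resize(P[200:320,100:260,::-1],None,fx=2.5,fy=2.5,interpolation=2)
s=cv2.resize(P2[100:220,280:440,::-1],None,fx=2.5,fy=2.5,interpolation=2)
cv2.imwrite("pics/both5.png",np.hstack([t,s]))
m=cv2.inRange(cv2.cvtColor(P,cv2.COLOR_RGB2HSV),(12,110,70),(30,255,255)); m[:265]=0;m[310:]=0;m[:,:100]=0;m[:,260:]=0
Q=cloud("top",d)[m>0]; print(len(Q),np.percentile(Q,[2,50,98],axis=0).round(4).tolist())
for lo,hi in((.13,.17),(.31,.35)):
    k=Q[(Q[:,1]>lo)&(Q[:,1]<hi)]; print(np.median(k,0).round(4))
E
```

```text
[ 0.58813928 -0.03194694  0.23254275]
673 [[0.458, 0.2127, 0.0845], [0.4675, 0.2775, 0.09], [0.4774, 0.3409, 0.0934]]
[nan nan nan]
[0.4677 0.3262 0.0899]
  return _methods._mean(a, axis=axis, dtype=dtype,
  ret = um.true_divide(
```

View pics/both5.png

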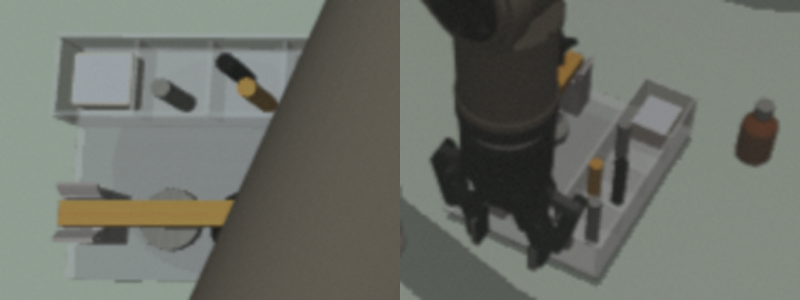

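The left end is down in its fork, with its top at z 0.090 and crop pixels (60–230,212). I'll move the arm aside to check the right end.

Emit:
servo_tool --turn '[[0,0,0],[0,0,0],[0,0,0],[0,0,0],[0,0,0],[0,0,0]]' --slide '[[0.2,-1.8,0],[0.4,-3.6,0],[0.6,-5.4,0],[0.6,-7,0],[0.6,-8,0],[0.6,-8,0]]' --hand '[0.6,0.6,0.6,0.6,0.6,0.6]'

```text
clock: 18.3
tcp_pos: [0.6057, -0.2717, 0.2324]
orientation: [2.226, 2.216, -0.001]
contact_force: [0.3, 0.7, -0.5]
grip_width: 0.0513
gripper_force: 0.0
```

```bash
python3 - <<'E'
from h import *
P,d=r.grab_frame("top"); print(r.get_obs()["tcp_pos"])
cv2.imwrite("pics/end.png",P[:,:,::-1])
m=cv2.inRange(cv2.cvtColor(P,cv2.COLOR_RGB2HSV),(12,110,70),(30,255,255)); m[:265]=0;m[310:]=0;m[:,:100]=0;m[:,260:]=0
ys,xs=np.nonzero(m); C=cloud("top",d); Q=C[m>0]; print("ends",toplane("top",[[xs.min()-.5,ys.mean()],[xs.max()+.5,ys.mean()]],.091).round(4).tolist())
for lo,hi in((.13,.17),(.31,.35)):
    k=Q[(Q[:,1]>lo)&(Q[:,1]<hi)]; print(np.median(k,0).round(4))
for u0,u1 in((210,245),(115,150)):
    T=C[265:305,u0:u1].reshape(-1,3); T=T[(T[:,2]>.092)&(T[:,2]<.1)]; print(np.percentile(T,[2,98],axis=0).round(3).tolist())
E
```

```text
[ 0.60638847 -0.26955735  0.23218597]
ends [[0.4679, 0.3449, 0.091], [0.4671, 0.1347, 0.091]]
[0.4671 0.1522 0.0899]
[0.4678 0.327  0.0897]
[[0.443, 0.134, 0.092], [0.49, 0.166, 0.097]]
[[0.446, 0.294, 0.092], [0.491, 0.345, 0.096]]
```

View pics/end.png

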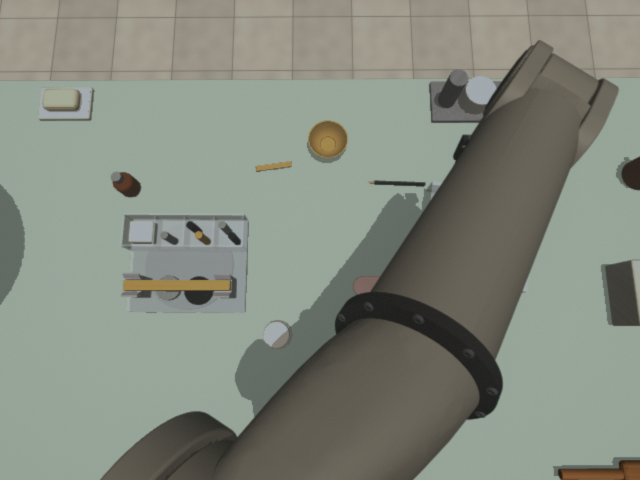

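The bar lies across both forks from (124,285) to (231,286). It is level to 0.2 mm and its centre is at y 0.2398, against 0.2395 for the seat.

```bash
python3 -c "
from bench import r
print(r.hand_in())"
```

```text
the job is handed in; nothing more can be done
None
```

The bar was drawn out by its end, set down and released, then regrasped by its middle and laid across both forks, level and centred to within about 1 mm; the job is handed in at about 18 s, and the toiletries visible in the last picture had not moved (the arm hid the palette and riser there).

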